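# Light the hob under the saucepan

## Robot

A 6-joint arm with a two-finger parallel gripper is mounted at the origin on a cart in front of the work surface, level with it; the furniture and walls round the work are solid. World frame = base frame: x ahead of the robot, y to its left, z up, the work surface at z = 0. Lengths are in m, angles in degrees, forces in N, time in s.
With the tool pointing down it reaches from about 0.375 to 0.9 m from the base axis. Payload 3.1 kg.
Tool frame: the origin (TCP) lies midway between the tips of the shut fingers; the grasp point (between the pads) lies 19 mm behind it; z points along the fingers, y is the line along which they close (so a half turn about z gives the same grasp; the last joint's range is limited). The gripper opens to 87 mm and grips with 3 to 60 N. Pads are 19 mm wide; open, the fingers measure 117 mm over their backs; the gripper's body (75 mm by 190 mm) begins 51 mm behind the grasp point.
Start: joints at [62.481, 30.224, 82.088, -0, 67.689, -10.227], TCP at [0.186, 0.597, 0.223] pointing down, gripper open.
Joint ranges: [-176.69, 176.69], [-43.24, 126.21], [12.49, 139.97], [-82, 262], [0, 151.66], [-163.58, 163.58]. Speed limits (degrees/s): [159.86, 159.86, 180, 180, 180, 180].

## Interface

Orientations are given as a 3x3 rotation matrix whose columns are the frame's x, y, z axes.
In Python, from rig import bot, capture gives the robot as it stands.
- The arm moves only by the tool drive_effector, called after "Emit:" by a JSON object that holds its "method" and its "body", one argument or row to a line. Schema: {"type":"object","properties":{"steps":{"type":"array","items":{"type":"number"},"minItems":7,"maxItems":140},"only":{"type":"string"},"quiet":{"type":"boolean"},"lines":{"type":"string"}},"required":["steps"],"additionalProperties":false}. steps is one flat list of numbers that holds 1 to 20 rows one after another, with no inner brackets; each row has 7 numbers: dx, dy, dz in normalised numbers (1 is 0.75 m), then a rotation vector rx, ry, rz in fractions of the full range, 1 being 2 pi rad, then the opening from 0.0 (shut) to 1.0 (fully open); each row is the pose to reach, as a shift and turn from the pose commanded when the call began, along the tool's axes at that moment; what a row does not reach only later rows make up. A row lasts 1/10 s, in which the tool goes at most 0.05 m and 8.59 degrees, less where a joint would pass 70% of its speed; a pose out of reach is approached as far as the arm can. The fingers move at their own pace and stop on an object; the grip force is fixed at half the most. Time passes only in rows, so rows that do not move let the fingers close. The tool returns the time, the measured TCP pose, the force, the opening and the grip force at its end. only (a regular expression) keeps the lines of the reply that match it, lines (a string "A,B") keeps lines A to B, and quiet returns only ok. Shift and turn numbers lie between -1 and 1, and a call with a number outside is refused. Input that does not fit is refused with a message, and nothing moves.
- bot.read_state(): the state, without advancing time (a new reading comes with each control period).
- capture(name): name is "side" or "top"; returns a dict with "color" (420x560x3 uint8, red, green, blue), "K" (3x3 intrinsics, pixels), "view" (4x4, takes a point from world to camera coordinates). Camera axes: x right, y up, looking along -z (the intrinsics and any distortion apply to the point x, -y, -z); pixel columns grow to the right and rows downward; lengths in m; the calibration is good to about 2 mm. A picture is of the moment at which its call begins. There is no depth.
- bot.hand_in(): hands the job in; it is judged then, once.
The state is a dict: "time_s": time; "joint_positions": joint angles; "qvel": joint speeds; "tau": joint torques, N m; "position": TCP position; "tcp_rot": TCP orientation; "force": force on the tool from outside, world axes, zero at the start; "moment": the same for the moment, N m; "opening": opening from 0.0 (shut) to 1.0 (fully open); "grasp_force": force on a finger pad.
Only numpy, scipy, OpenCV 4.12 (cv2) and the standard library are available. Lean on these libraries where they do the work, as an engineer would, in place of code of your own. Each camera call takes 0.05 s, during which the arm holds its last target. There are 200 camera calls.

## Task

A saucepan stands on one of the two burners of the table-top hob. Turn that burner on to its large flame: push its knob in against the spring, turn it anticlockwise past the safety stop (without forcing it) until its white pointer stands at the large dot, and let it spring back out. Leave the other burner off and the saucepan standing where it is.

Things in the scene. Friction and masses are not known exactly. Their poses are not given: they have to be found in the camera images.
- hob: steel table-top hob, two burners side by side, 260 mm wide, 200 deep, deck 70 mm above the worktop, fixed. Origin: centre of its underside; x to its back, y to its left, z up. Knobs along its front (x = -65 mm), each in line in front of its own burner (x = +45 mm): left pair at y = +65 mm, right pair at y = -65 mm. Close behind it a stand mixer 450 mm high: come from the front.
- saucepan: small steel saucepan, 104 mm across the rim, 62 mm high, with a black loop handle at its left and at its right (136 mm over both); loose, 0.3 to 0.6 kg. Origin: centre of its underside, on the pan support 28 mm above the hob's deck. It stands centred on the left or the right burner.
- knob_left_grip (a point): left knob, on its vertical axis, 46 mm above the deck when out. Black round skirt 62 mm across, 10 thick, underside 12 mm above the deck; on it an upright bar grip 58 mm long, 16 wide, 32 high (top 7 mm above this point, foot 24 mm below). The point turns and sinks with the knob: x along the bar to its end with the white pointer line, z up.
- knob_right_grip (a point): the same point on the right knob (right burner, -y of the hob), an equal knob.
- knob_left (a joint): turn of the left knob, rad, anticlockwise from above: 0 off (pointer to the hob's back, short bar mark), 1.31 (75 deg) large dot = large flame, 2.3 small dot, 2.4 end. Stays where left (friction 0.06 N m). Knob out: a safety stop blocks it at about 0.15 going on, 0.8 going back; it passes only when pushed in over 6 mm; past 0.8 it may be let out.
- knob_right (a joint): the same for the right knob.
- knob_left_push (a joint): how far the left knob is pushed in (straight down), m: 0 = out, 0.010 = bottom. A spring pushes it out: 4 N at the start, 10 N at the bottom.
- knob_right_push (a joint): the same for the right knob.

How it is judged (in metres and radians):
At the end, for the whole second after the job is handed in: The knob in front of the burner that carries the saucepan stands at the large dot (1.31 rad, within 0.25 rad) and is sprung out again (less than 2 mm in); the other knob is out and off (under 0.3 rad); the saucepan stands upright and at rest within 25 mm of where it was (((y of saucepan in the frame of hob above 0 m and value of joint knob_left between 1.06 and 1.56 rad and value of joint knob_right below 0.3 rad) or (y of saucepan in the frame of hob below 0 m and value of joint knob_right between 1.06 and 1.56 rad and value of joint knob_left below 0.3 rad)) and value of joint each of knob_left_push, knob_right_push below 0.002 m and distance of saucepan from where it was at the start of the episode below 0.025 m and angle between saucepan's own z axis and vertical below 0.1 rad and linear speed of saucepan below 0.02 m/s); the robot touches nothing.
It fails at once if the other burner is turned on (its knob past 0.5 rad) ((y of saucepan in the frame of hob above 0 m and value of joint knob_right above 0.5 rad) or (y of saucepan in the frame of hob below 0 m and value of joint knob_left above 0.5 rad)).
It fails at once if the saucepan is shifted more than 40 mm or tipped (distance of saucepan from where it was at the start of the episode above 0.04 m or angle between saucepan's own z axis and vertical above 0.35 rad).
It fails at once if a knob is forced against its safety stop (turned to between 0.3 and 0.65 rad while less than 3 mm in) ((value of joint knob_left between 0.3 and 0.65 rad and value of joint knob_left_push below 0.003 m) or (value of joint knob_right between 0.3 and 0.65 rad and value of joint knob_right_push below 0.003 m)).
It also fails if it takes over 35 s, if anything falls off the work surface, if the arm or the gripper's body presses on something with over 40 N, if the wrist force passes 120 N, or if a joint passes its speed limit or range.

## Working session

There is one attempt and no reset: what is moved stays moved. The work goes in short steps, Python scripts to look and compute and a tool call to move; the robot and the scene stay as the last step left them, time stands still between calls to the robot, and variables do not carry over. Pictures are saved under pics/ and viewed, at most 10 in all, crops included, and the job is handed in when it is done.

```bash
mkdir -p pics; python3 - <<'E'
from rig import bot,capture
import cv2,numpy as np
for n in("top","side"):
    c=capture(n); cv2.imwrite(f"pics/{n}0.png",c["color"][:,:,::-1]); np.savez(f"{n}0.npz",**c)
    print(n,c["K"].round(1).tolist(),c["view"].round(3).tolist(),c.keys())
s=bot.read_state();print(s)
E
```

```text
top [[405.8, 0.0, 275.4], [0.0, 405.8, 214.9], [0.0, 0.0, 1.0]] [[-0.079, -0.997, 0.003, 0.005], [0.973, -0.077, 0.218, -0.553], [-0.217, 0.021, 0.976, -0.829], [0.0, 0.0, 0.0, 1.0]] dict_keys(['color', 'K', 'view'])
side [[448.4, 0.0, 274.5], [0.0, 448.4, 211.4], [0.0, 0.0, 1.0]] [[0.826, -0.564, -0.024, -0.449], [0.327, 0.444, 0.834, -0.243], [-0.46, -0.696, 0.551, -0.679], [0.0, 0.0, 0.0, 1.0]] dict_keys(['color', 'K', 'view'])
{'time_s': 0.1, 'joint_positions': array([ 6.24819113e+01,  3.02724604e+01,  8.21487954e+01, -8.28432584e-04,
        6.76881858e+01, -1.02279498e+01]), 'qvel': array([-0.03962054, -0.07492875, -0.28210656, -0.02494668, -0.01865721,
        0.02108246]), 'tau': array([ 3.92874508e-04, -4.40988314e+01, -1.77151394e+01,  6.35372777e-02,
        5.34175336e-02, -3.30449438e-05]), 'position': array([0.18543419, 0.59617736, 0.2216835 ]), 'tcp_rot': array([[-9.54813460e-01,  2.97204474e-01, -8.70665055e-04],
       [ 2.97205571e-01,  9.54812001e-01, -1.70019495e-03],
       [ 3.26015899e-04, -1.88213553e-03, -9.99998176e-01]]), 'force': array([-0.10130384, -0.30190523,  0.31574622]), 'moment': array([-0.00712716, -0.00775372,  0.0405452 ]), 'grasp_force': 0.0, 'opening': 1.0003766448956326}
```

View pics/top0.png

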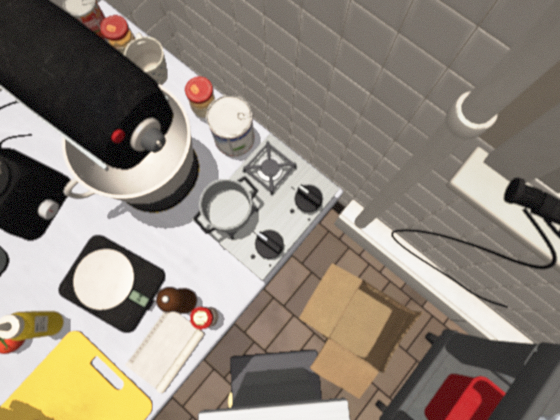

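View pics/side0.png

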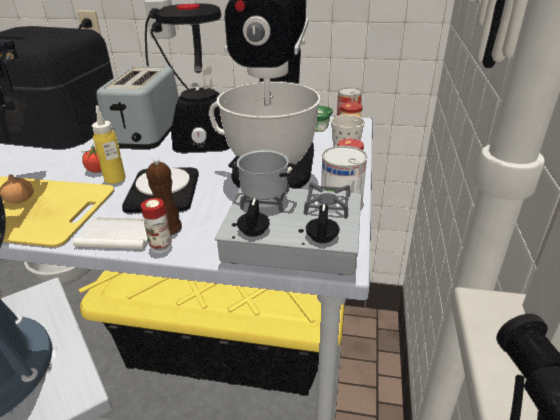

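Top view: the hob is turned about 45°, front to lower right. The saucepan at (228,205) is on the left burner, the empty burner is at (268,168), and the knobs are at (270,243) (left, target) and (308,198) (right). The side view agrees: the pan is behind the left knob (253,222), and the right knob is at (322,230).

```bash
cat > h.py <<'E'
import numpy as np,cv2
def load(n): return dict(np.load(n+".npz"))
def ray(c,u,v):
    d=np.linalg.inv(c["K"])@[u,v,1.]; d=np.array([d[0],-d[1],-d[2]])
    R=c["view"][:3,:3];o=-R.T@c["view"][:3,3]; return o,R.T@d
def plane(c,u,v,z):
    o,d=ray(c,u,v); return o+d*(z-o[2])/d[2]
def proj(c,p):
    q=c["view"][:3,:3]@p+c["view"][:3,3]; k=c["K"]@[q[0],-q[1],-q[2]]; return k[:2]/k[2]
def tri(ra,rb):
    A=0;b=0
    for o,d in(ra,rb):
        d=d/np.linalg.norm(d);P=np.eye(3)-np.outer(d,d);A=A+P;b=b+P@o
    return np.linalg.solve(A,b)
E
python3 - <<'E'
from h import *
C={n:load(n+"0") for n in("top","side")}
for n,rois in(("top",{"L":(252,225,290,262),"R":(290,182,326,216)}),("side",{"L":(232,195,275,240),"R":(302,205,345,246)})):
    im=C[n]["color"]
    for k,(a,b,e,f) in rois.items():
        g=im[b:f,a:e].max(2); m=(g<60).astype(np.uint8)
        cs=max(cv2.findContours(m,cv2.RETR_EXTERNAL,cv2.CHAIN_APPROX_NONE)[0],key=cv2.contourArea)+np.array([a,b])
        el=cv2.fitEllipse(cv2.convexHull(cs)); print(n,k,el,plane(C[n],*el[0],.092).round(4),cv2.boundingRect(cs))
        w=np.argwhere(g>215)[:,::-1]+[a,b]
    s=(slice(140,290),slice(190,350)) if n=="top" else (slice(140,280),slice(210,370))
    cv2.imwrite(f"pics/{n}1.png",cv2.resize(im[s][:,:,::-1],None,fx=4,fy=4,interpolation=cv2.INTER_CUBIC))
E
```

```text
top L ((269.73077392578125, 243.67945861816406), (19.9169979095459, 27.755605697631836), 127.58867645263672) [ 0.4841 -0.0215  0.092 ] (257, 232, 26, 24)
top R ((308.55462646484375, 198.27151489257812), (24.468507766723633, 26.495698928833008), 137.15675354003906) [ 0.5751 -0.1116  0.092 ] (297, 186, 25, 26)
side L ((249.3455047607422, 217.1240997314453), (34.935546875, 40.30744934082031), 135.32545471191406) [ 0.4841 -0.0074  0.092 ] (233, 200, 36, 37)
side R ((322.6220703125, 224.3184356689453), (31.822389602661133, 38.00143814086914), 9.144784927368164) [ 0.5801 -0.1072  0.092 ] (306, 205, 33, 38)
```

View pics/top1.png

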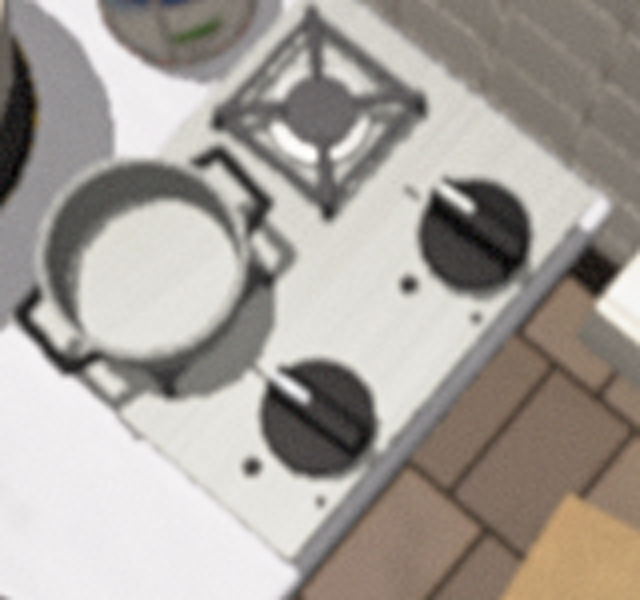

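View pics/side1.png

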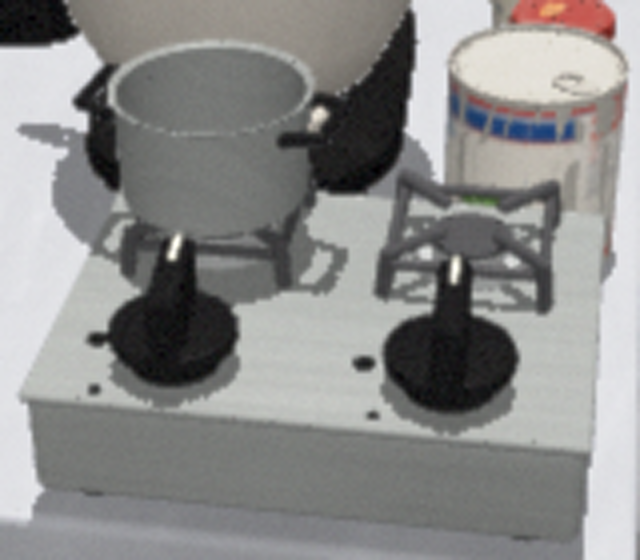

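The crops show the pointers of both knobs at the off mark. In the top crop the left skirt is centred at (318,418) and the right at (474,237). In the side crop the left skirt's top face is near (173,331) and the right's near (452,356).

```bash
python3 - <<'E'
from h import *
C={n:load(n+"0") for n in("top","side")}
off={"top":(190,140),"side":(210,140)}
px=lambda n,x,y:((x+.5)/4-.5+off[n][0],(y+.5)/4-.5+off[n][1])
K={}
for k,t,s in(("L",(318,418),(173,331)),("R",(474,237),(452,356))):
    a=plane(C["top"],*px("top",*t),.092);b=plane(C["side"],*px("side",*s),.092)
    T=tri(ray(C["top"],*px("top",*t)),ray(C["side"],*px("side",*s)))
    print(k,a.round(4),b.round(4),T.round(4));K[k]=(a,b)
for i in(0,1):
    d=K["L"][i]-K["R"][i];print("dist",np.linalg.norm(d),"hob yaw",np.degrees(np.arctan2(d[1],d[0]))-90)
c1=plane(C["top"],*px("top",597,205),.07);c2=plane(C["top"],*px("top",300,570),.07)
d=c2-c1;print("front edge",c1.round(3),c2.round(3),np.linalg.norm(d),np.degrees(np.arctan2(d[1],d[0]))-90)
p1=plane(C["top"],*px("top",437,187),.123);p2=plane(C["top"],*px("top",270,372),.123);q=plane(C["top"],*px("top",365,437),.123)
print("Lbar",p2.round(4),q.round(4),np.linalg.norm(p2-q),np.degrees(np.arctan2(*(p2-q)[1::-1])),((p2+q)/2).round(4))
r=plane(C["top"],*px("top",146,260),.160);print("pan rim",r.round(4),(r-K["L"][0]).round(4))
E
```

```text
L [ 0.4833 -0.0201  0.092 ] [ 0.4802 -0.0261  0.092 ] [ 0.4839 -0.0201  0.0871]
R [ 0.5738 -0.1105  0.092 ] [ 0.5715 -0.1176  0.092 ] [ 0.5759 -0.1115  0.0863]
dist 0.12795087304955524 hob yaw 45.04885961724179
dist 0.12922923192303593 hob yaw 44.928255896901305
front edge [ 0.592 -0.182  0.07 ] [ 0.407 -0.005  0.07 ] 0.2563709576854105 46.176374263525645
Lbar [0.5039 0.0022 0.123 ] [ 0.4673 -0.0428  0.123 ] 0.05806036178687379 50.873269293789356 [ 0.4856 -0.0203  0.123 ]
pan rim [0.5574 0.0577 0.16  ] [0.0741 0.0778 0.068 ]
```

Geometry holds: the knobs are 128 to 129 mm apart (should be 130) and hob yaw is about 45°. The left knob is at (0.484, -0.020), its bar at about 45 to 50°. The pan rim (z 0.160) ends up under the gripper body, so I'll grip the top of the bar only. First, move above it.

Units first: shifts go in shares of 0.75 m and turns go in shares of 2 pi rad. So -0.501 m / 0.75 = -0.668, -0.468 m / 0.75 = -0.624, 114.7 degrees / 360 = 0.3186.

Emit:
{"method": "drive_effector", "body": {
  "steps": [0,0,-0.0533,0,0,0,1,-0.1333,-0.1333,-0.0533,0,0,0.0833,1,-0.624,-0.668,-0.04,0,0,0.3186,1,-0.624,-0.668,-0.04,0,0,0.3186,1,-0.624,-0.668,-0.04,0,0,0.3186,1,-0.624,-0.668,-0.04,0,0,0.3186,1,-0.624,-0.668,-0.04,0,0,0.3186,1,-0.624,-0.668,-0.04,0,0,0.3186,1,-0.624,-0.668,-0.04,0,0,0.3186,1,-0.624,-0.668,-0.04,0,0,0.3186,1,-0.624,-0.668,-0.04,0,0,0.3186,1,-0.624,-0.668,-0.04,0,0,0.3186,1,-0.624,-0.668,-0.04,0,0,0.3186,1,-0.624,-0.668,-0.04,0,0,0.3186,1,-0.624,-0.668,-0.04,0,0,0.3186,1,-0.624,-0.668,-0.04,0,0,0.3186,1,-0.624,-0.668,-0.04,0,0,0.3186,1,-0.624,-0.668,-0.04,0,0,0.3186,1,-0.624,-0.668,-0.04,0,0,0.3186,1,-0.624,-0.668,-0.04,0,0,0.3186,1]
}}

```text
time_s: 2.1
position: [0.4831, -0.0195, 0.2526]
tcp_rot: [[0.667, 0.745, -0.0], [0.745, -0.667, 0.0], [-0.0, -0.0, -1.0]]
force: [-1.0, 0.2, 0.4]
opening: 1.003
grasp_force: 0.0
```

```bash
python3 - <<'E'
from rig import bot,capture
import cv2,numpy as np
s=bot.read_state();print(s["position"],s["tcp_rot"].round(3),s["joint_positions"].round(1))
c=capture("side");np.savez("side2.npz",**c);cv2.imwrite("pics/side2.png",cv2.resize(c["color"][120:300,180:400,::-1],None,fx=3,fy=3))
E
```

```text
[ 0.48310295 -0.01950089  0.25264525] [[ 0.667  0.745 -0.   ]
 [ 0.745 -0.667  0.   ]
 [-0.    -0.    -1.   ]] [-15.6  17.   99.7   0.   63.2  26.3]
```

View pics/side2.png

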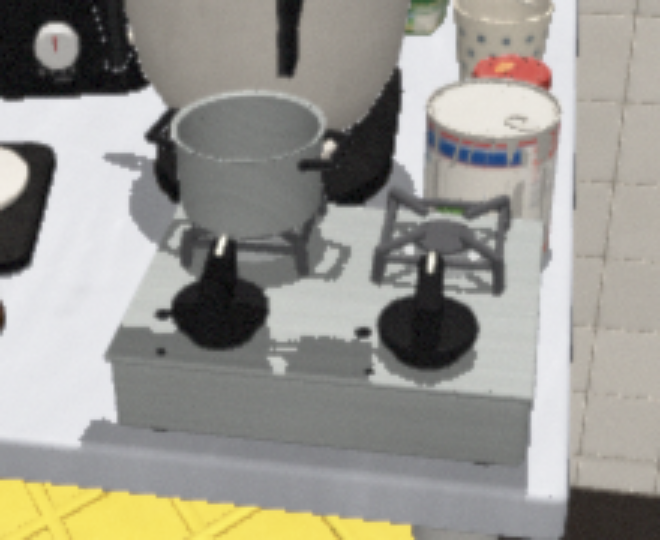

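The side view is clear: the left pointer still shows at (222,245), and one fingertip appears at (287,70). Now descending to just above the bar.

Converted, 0.12 m / 0.75 = 0.16, 0.09 m / 0.75 = 0.12.

Emit:
{"method": "drive_effector", "body": {
  "steps": [0,0,0.0667,0,0,0,1,0,0,0.12,0,0,0,1,0,0,0.16,0,0,0,1,0,0,0.16,0,0,0,1,0,0,0.16,0,0,0,1]
}}

```text
time_s: 2.65
position: [0.4838, -0.0204, 0.1328]
tcp_rot: [[0.668, 0.744, -0.0], [0.744, -0.668, 0.0], [-0.0, -0.0, -1.0]]
force: [-0.0, -0.1, 0.0]
opening: 0.998
grasp_force: 0.0
```

```bash
python3 - <<'E'
from rig import bot,capture
from h import *
s=bot.read_state();print(s["position"],s["force"])
c=capture("side");cv2.imwrite("pics/side3.png",cv2.resize(c["color"][80:300,150:400,::-1],None,fx=2.6,fy=2.6))
p=s["position"];R=s["tcp_rot"]
for q in(p,p+R[:,1]*.0435,p-R[:,1]*.0435): print(((proj(c,q)-[150,80])*2.6).round(0))
E
```

```text
[ 0.48383079 -0.02038637  0.13279434] [-0.01225426 -0.11990651  0.03632849]
[265. 317.]
[326. 320.]
[204. 314.]
```

View pics/side3.png

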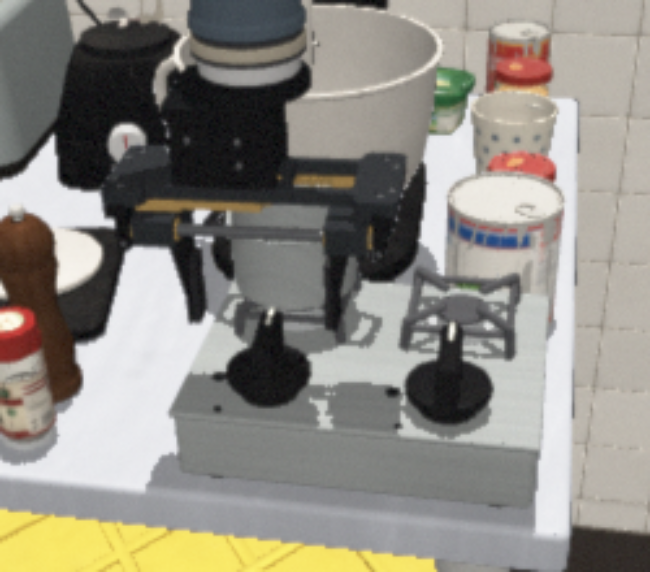

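The fingertips straddle the left knob at (197,318) and (335,338), centred on the bar at (268,330). Descending 25 mm and closing on the bar's upper half.

Converted, 0.025 m / 0.75 = 0.0333.

Emit:
{"method": "drive_effector", "body": {
  "steps": [0,0,0.0333,0,0,0,1,0,0,0.0333,0,0,0,0.5,0,0,0.0333,0,0,0,0,0,0,0.0333,0,0,0,0,0,0,0.0333,0,0,0,0,0,0,0.0333,0,0,0,0,0,0,0.0333,0,0,0,0,0,0,0.0333,0,0,0,0]
}}

```text
time_s: 3.5
position: [0.4837, -0.0208, 0.1077]
tcp_rot: [[0.669, 0.743, 0.0], [0.743, -0.669, -0.0], [0.0, 0.0, -1.0]]
force: [0.5, -0.1, 0.0]
opening: 0.446
grasp_force: 0.0
```

Emit:
{"method": "drive_effector", "body": {
  "steps": [0,0,0,0,0,0,0,0,0,0,0,0,0,0,0,0,0,0,0,0,0,0,0,0,0,0,0,0,0,0,0,0,0,0,0,0,0,0,0,0,0,0,0,0,0,0,0,0,0,0,0,0,0,0,0,0]
}}

```text
time_s: 4.3
position: [0.4835, -0.0206, 0.1075]
tcp_rot: [[0.669, 0.743, -0.0], [0.743, -0.669, 0.0], [-0.0, -0.0, -1.0]]
force: [-0.5, 0.7, 0.7]
opening: 0.181
grasp_force: 29.9
```

Gripped: the opening of 15.7 mm matches the 16 mm bar. Now push in 9 mm.

Converted, 0.009 m / 0.75 = 0.012, 0.004 m / 0.75 = 0.0053.

Emit:
{"method": "drive_effector", "body": {
  "steps": [0,0,0.0053,0,0,0,0,0,0,0.012,0,0,0,0,0,0,0.012,0,0,0,0,0,0,0.012,0,0,0,0,0,0,0.012,0,0,0,0]
}}

```text
time_s: 4.8
position: [0.4836, -0.0206, 0.099]
tcp_rot: [[0.669, 0.743, 0.0], [0.743, -0.669, -0.0], [0.0, 0.0, -1.0]]
force: [-1.4, 0.8, 8.9]
opening: 0.185
grasp_force: 29.9
```

```bash
python3 -c "
from rig import bot;s=bot.read_state();print(s['force'],s['moment'])"
```

```text
[-1.35787762  0.79624243  8.93133828] [0.12625785 0.50635345 0.06238874]
```

Force of 8.9 N means about 8 mm in, with no slip. Turn the first 24° and check.

Converted, -24 degrees / 360 = -0.0667.

Emit:
{"method": "drive_effector", "body": {
  "steps": [0,0,0,0,0,-0.0167,0,0,0,0,0,0,-0.0333,0,0,0,0,0,0,-0.05,0,0,0,0,0,0,-0.0667,0,0,0,0,0,0,-0.0667,0]
}}

```text
time_s: 5.3
position: [0.4843, -0.021, 0.0993]
tcp_rot: [[0.307, 0.952, 0.002], [0.952, -0.307, -0.001], [-0.0, 0.002, -1.0]]
force: [-1.6, 0.7, 8.0]
opening: 0.182
grasp_force: 29.9
```

```bash
python3 -c "
from rig import bot;s=bot.read_state();print(s['force'],s['moment'])"
```

```text
[-1.62694065  0.72250395  7.97663871] [-0.00167841  0.34201149  0.03515249]
```

Converted, 0.0015 m / 0.75 = 0.002, -48 degrees / 360 = -0.1333.

Emit:
{"method": "drive_effector", "body": {
  "steps": [0,0,0.002,0,0,0,0,0,0,0.002,0,0,-0.0167,0,0,0,0.002,0,0,-0.0333,0,0,0,0.002,0,0,-0.05,0,0,0,0.002,0,0,-0.0667,0,0,0,0.002,0,0,-0.0833,0,0,0,0.002,0,0,-0.1,0,0,0,0.002,0,0,-0.1167,0,0,0,0.002,0,0,-0.1333,0,0,0,0.002,0,0,-0.1333,0,0,0,0.002,0,0,-0.1333,0]
}}

```text
time_s: 6.4
position: [0.4857, -0.0209, 0.0981]
tcp_rot: [[-0.5, 0.866, 0.005], [0.866, 0.5, -0.001], [-0.003, 0.004, -1.0]]
force: [0.8, 1.8, 10.0]
opening: 0.183
grasp_force: 29.9
```

```bash
python3 -c "
from rig import bot;s=bot.read_state();print(s['force'],s['moment'])"
```

```text
[0.78724473 1.77508839 9.9606661 ] [ 0.38695876 -0.03105639  0.04050479]
```

The bar is now at 120° world, i.e. 75° from off. Let it rise, then open only a little, since the pan is close behind the rear finger, and back straight up.

Converted, -0.0105 m / 0.75 = -0.014, -0.008 m / 0.75 = -0.0107.

Emit:
{"method": "drive_effector", "body": {
  "steps": [0,0,-0.0053,0,0,0,0,0,0,-0.0107,0,0,0,0,0,0,-0.014,0,0,0,0,0,0,-0.014,0,0,0,0,0,0,-0.014,0,0,0,0.3,0,0,-0.014,0,0,0,0.35,0,0,-0.014,0,0,0,0.35,0,0,-0.014,0,0,0,0.35,0,0,-0.014,0,0,0,0.35,0,0,-0.014,0,0,0,0.35]
}}

```text
time_s: 7.4
position: [0.4834, -0.0207, 0.1075]
tcp_rot: [[-0.5, 0.866, -0.0], [0.866, 0.5, 0.0], [0.0, -0.0, -1.0]]
force: [-0.6, 0.7, 0.1]
opening: 0.347
grasp_force: 0.0
```

Converted, 0.2 m / 0.75 = 0.2667, -0.15 m / 0.75 = -0.2.

Emit:
{"method": "drive_effector", "body": {
  "steps": [0,0,-0.04,0,0,0,0.35,0,0,-0.1067,0,0,0,0.35,0,0,-0.1733,0,0,0,0.35,0.0667,0,-0.2,0,0,0,0.35,0.1333,0,-0.2,0,0,0,0.35,0.2,0,-0.2,0,0,0,0.35,0.2667,0,-0.2,0,0,0,0.35,0.2667,0,-0.2,0,0,0,0.35,0.2667,0,-0.2,0,0,0,0.35,0.2667,0,-0.2,0,0,0,0.35,0.2667,0,-0.2,0,0,0,0.35,0.2667,0,-0.2,0,0,0,0.35]
}}

```text
time_s: 8.6
position: [0.3846, 0.1514, 0.2575]
tcp_rot: [[-0.498, 0.867, 0.0], [0.867, 0.498, -0.0], [-0.0, -0.0, -1.0]]
force: [-0.4, 0.1, 0.6]
opening: 0.353
grasp_force: 0.0
```

```bash
python3 - <<'E'
from rig import capture
import cv2,numpy as np
a=capture("top")["color"][140:290,190:350,::-1];b=capture("side")["color"][140:290,210:370,::-1]
cv2.imwrite("pics/end.png",cv2.resize(np.hstack([a,b]),None,fx=2.5,fy=2.5,interpolation=cv2.INTER_CUBIC))
E
```

```text
(no output)
```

View pics/end.png

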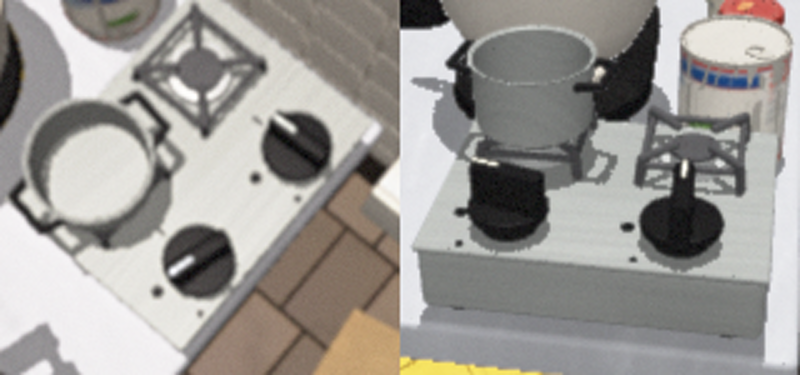

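The left pointer ends at (170,274), near the large dot at (157,292). The right knob is still off, and the pan is unmoved. Checking the angle numerically before handing in.

```bash
python3 - <<'E'
from h import *
c=load("top0")
P=lambda x,y,z:plane(c,(x+.5)/2.5-.5+190,(y+.5)/2.5-.5+140,z)
ang=lambda d:np.degrees(np.arctan2(d[1],d[0]))
w=P(170,273,.123)-P(194,261,.123);print("white line",ang(w))
w=P(168,273,.123)-P(229,241,.123);print("bar",ang(w),np.linalg.norm(w))
print("dot",ang(P(157,292,.07)-np.array([.484,-.0202,.07])))
w=P(274,113,.123)-P(325,162,.123);print("right bar",ang(w))
E
```

```text
white line 112.27637180967972
bar 113.41011217709824 0.055326676450365146
dot 119.4635459938541
right bar 40.0807982089505
```

```bash
python3 - <<'E'
from h import *
from rig import capture
c=capture("top");im=cv2.resize(c["color"],None,fx=8,fy=8,interpolation=cv2.INTER_CUBIC)
cv2.imwrite("pics/e2.png",im[225*8:265*8,245*8:295*8,::-1].repeat(2,0).repeat(2,1))
E
```

```text
(no output)
```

View pics/e2.png

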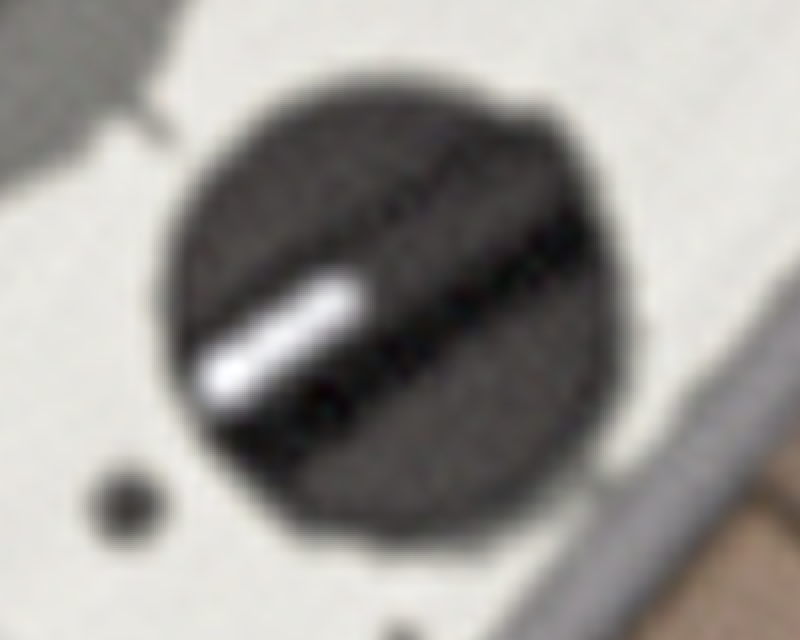

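The enlarged crop shows the pointer from (350,295) to (215,385). That puts the bar at about 118° world, roughly 73° from off, so it is well inside tolerance.

```bash
python3 -c "
from rig import bot;print(bot.hand_in())"
```

```text
the job is handed in; nothing more can be done
None
```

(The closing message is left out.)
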